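# Find the label printer's hidden catch and pop its lid

## Task

The label roll needs changing, so pop the label printer's lid with its concealed catch: one of the five look-alike squares in the flat panel at the front of its top is a push button. Feel across the panel with shut fingertips to find the square that gives, and press it all the way in so that the lid springs ajar and stays so. Use fingertip pressure only, do not push or pry the lid itself, and leave everything else on the desk where it is.

Things in the scene. Friction and masses are not known exactly. Their poses are not given: they have to be found in the camera images.
- printer: The label printer: a fixed white box 300 mm wide (y), 225 mm deep (x), 85 mm high, its front facing -x, a grey lid over the rear of its top and the flat panel in front of the lid. Origin under its middle.
- panel (a point): Centre of the panel, on its top surface, 85 mm above the desk and 70 mm in front of the printer's origin. z up, y along the row, x towards the lid (its edge 42 mm away). Five white squares, 42 x 42 mm, centred at y = -88, -44, 0, 44, 88 mm, x = 0, 2 mm grooves between, in a level white frame. Four are solid, level with this point, and do not give; any one may be the catch, its face sunk 2 mm.
- catch (a joint): How far the catch square is pushed in, in m: 0 out (start), 0.006 fully in. It slides straight down under about 4 to 8 N, its face going from 2 mm to 8 mm below the panel, and stays where it is pushed. It has the same colour and size as the solid squares. Through a linkage the lid rises as it goes in.
- lid: The printer's flat grey lid, 272 mm wide (y), 128 mm deep, level with the printer's top when shut. Origin on its hinge at the far edge; from there it extends 129 mm along its -x towards the panel. Its near edge rises as it opens: about 0.3 rad, 38 mm up, when the catch is fully in.
- roll: Spare roll of labels standing on end beside the printer: ring 68 mm across, 50 mm high. Origin under its centre. Bystander.
- jar: Glass tumbler, 72 mm across, 85 mm high, beside the printer. Origin under its centre. Bystander.
- stapler: Black desk stapler, 150 mm long (along its x), 38 mm wide, 52 mm high, beside the printer. Origin under its centre. Bystander.
- mug: White mug, 80 mm across, 95 mm high. Origin under its centre. Bystander.
- calculator: Flat desk calculator 150 x 100 x 20 mm. Origin under its centre. Bystander.
- mouse: Black computer mouse 100 x 58 x 32 mm. Origin under its centre. Bystander.
- gel: Clear bottle of hand gel with paper label, 60 mm across, 150 mm high. Origin under its centre. Bystander.

How it is judged:
By the outcome, as a careful person would: the job done as asked, in the order asked, and still so for the second after the job is handed in, with the robot touching nothing.
It also fails if it takes over 48 s, if anything falls off the work surface, if the arm or the gripper's body presses on something with over 40 N, if the wrist force passes 120 N, or if a joint passes its speed limit or range.

## Robot

A 7-joint arm with a two-finger parallel gripper is mounted at the origin on the work surface. World frame = base frame: x ahead of the robot, y to its left, z up, the work surface at z = 0. Lengths are in m, angles in rad, forces in N, time in s.
With the tool pointing down it reaches from about 0.4 to 0.875 m from the base axis. Payload 6.5 kg.
Tool frame: the origin (TCP) lies midway between the tips of the shut fingers; the grasp point (between the pads) lies 19 mm behind it; x points along the fingers, z is the direction in which the jaws open and shut, and the axes are right-handed (so a half turn about x gives the same grasp; the last joint's range is limited). The gripper opens to 88 mm and grips with 3 to 60 N. Pads are 18 mm wide; open, the fingers measure 123 mm over their backs; the gripper's body (75 mm by 187 mm) begins 45 mm behind the grasp point.
Start: joints at [-1.241, 0.536, -0.004, 1.538, 0.003, 1.067, -0.071], TCP at [0.251, 0.6, 0.239] pointing down, gripper open.
Joint ranges: [-2.7, 2.7], [-0.37, 2.16], [-1.27, 1.26], [0.24, 2.4], [-1.31, 4.45], [0.19, 1.91], [-2.76, 2.76]. Speed limits (rad/s): [2.39, 2.39, 3.14, 3.14, 3.14, 3.14, 3.14].

## Interface

Orientations are given as a 3x3 rotation matrix whose columns are the frame's x, y, z axes.
In Python, from cell import r gives the robot as it stands.
- The arm moves only by the tool apply_moves, never from a script. Its argument "increments" is a list of rows, each an object with "travel": the shift along the tool's x, y, z in mm, a list of three; "dr": the turn, a rotation vector about the tool's x, y, z in rad, a list of three. In form: [{"travel": [dx, dy, dz], "dr": [wx, wy, wz]}, ...]. A call has exactly 10 rows; each row shifts and turns the pose as measured when the row begins, along the tool's axes as they then stand; what a row does not reach is not made up. A row lasts 1/12 s, in which the tool goes at most 41.7 mm and 7.16 degrees, less where a joint would pass 70% of its speed; a pose out of reach is approached as far as the arm can. A call with a gripper value outside its range is refused whole. "fingers" is the finger opening in mm, from 0 to 88.1, set as the call begins (left out, the last holds). The fingers move at their own pace and stop on an object; "squeeze" is the grip in N (left out, the last holds). Time passes only in rows, so rows that do not move let the fingers close, or fill a call up. It gives the time, the measured TCP pose, the force and the opening at its end, in the units of the state.
- r.read_state(): the state, without advancing time (a new reading comes with each control period).
- r.camera(name): name is "scene" or "top" or "wrist"; returns the picture (480x640x3 uint8, red, green, blue); there is no depth.
- r.calibration(name): a dict with "fx", "fy", "cx", "cy" (pixels), "R" (3x3) and "t" (3): a world point X has camera coordinates R X + t. Camera axes: x right, y down, z forward; pixel columns grow to the right and rows downward; lengths in m; the calibration is good to about 2 mm. A picture is of the moment at which its call begins: read the wrist's pose just before it. calibration takes no time and is no camera call; for the wrist camera it gives the pose at the moment of the call.
- r.finish_job(): hands the job in, once; it reports no verdict.
The state is a dict: "t": time; "qpos": joint angles; "joint_vel": joint speeds; "tau": joint torques, N m; "eef_pos": TCP position; "orientation": TCP orientation; "wrist_force": force on the tool from outside, world axes, zero at the start; "ft_torque": the same for the moment, N m; "width": finger opening in m.
Only numpy, scipy, OpenCV 4.12 (cv2) and the standard library are available. Lean on these libraries where they do the work, as an engineer would, in place of code of your own. Each camera call takes 0.05 s, during which the arm holds its last target.

## Working session

There is one attempt and no reset: what is moved stays moved. The work goes in short steps, Python scripts to look and compute and a tool call to move; the robot and the scene stay as the last step left them, time stands still between calls to the robot, and variables do not carry over. Pictures are saved under pics/ and viewed, and the job is handed in when it is done.

Besides the shell and the picture viewer there is one more tool, called by a JSON object that holds its "name" and its "arguments", one argument or row to a line. apply_moves: Moves the arm, as the interface text tells. Its arguments: {"type":"object","properties":{"increments":{"type":"array"},"fingers":{"type":"number"},"squeeze":{"type":"number"}},"required":["increments"]}

```bash
mkdir -p pics; ls; python3 - <<'E'
from cell import r
import cv2,numpy as np
s=r.read_state();print({k:np.round(v,3).tolist() for k,v in s.items()})
for n in("scene","top"):
    c=r.calibration(n);print(n,{k:np.round(v,4).tolist() for k,v in c.items()})
    cv2.imwrite(f"pics/{n}0.png",r.camera(n)[:,:,::-1])
E
```

```text
pics
{'t': 0.0, 'qpos': [-1.241, 0.537, -0.004, 1.539, 0.003, 1.067, -0.071], 'joint_vel': [0.001, 0.0, -0.001, -0.0, 0.0, 0.001, -0.001], 'tau': [-0.0, -57.098, 0.991, -25.161, -0.056, 0.018, 0.0], 'eef_pos': [0.25, 0.599, 0.238], 'orientation': [[-0.001, -0.923, 0.385], [-0.002, 0.385, 0.923], [-1.0, -0.0, -0.002]], 'wrist_force': [-0.101, 0.061, -0.587], 'ft_torque': [0.001, 0.028, 0.02], 'width': 0.088}
scene {'fx': 610.5829, 'fy': 610.5829, 'cx': 314.1283, 'cy': 236.1508, 'R': [[0.8092, 0.5874, -0.0123], [0.3905, -0.5533, -0.7358], [-0.439, 0.5906, -0.6771]], 't': [-0.4523, -0.1562, 2.0086]}
top {'fx': 489.1092, 'fy': 489.1092, 'cx': 315.6001, 'cy': 245.6252, 'R': [[-0.0032, -0.9999, 0.0117], [-0.9829, 0.001, -0.184], [0.184, -0.0121, -0.9829]], 't': [0.0082, 0.5591, 1.229]}
```

View pics/scene0.png

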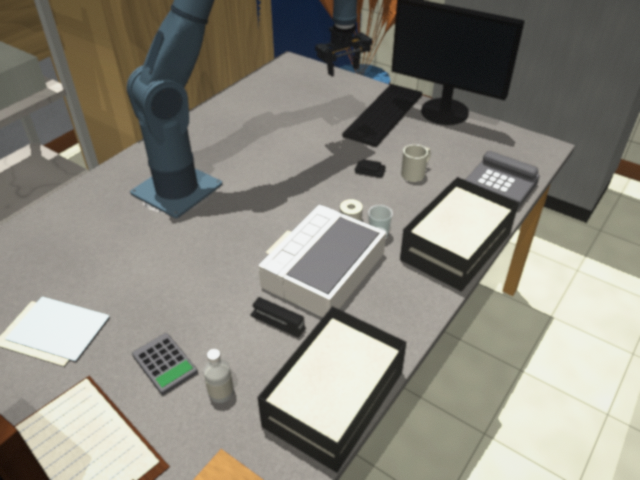

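View pics/top0.png

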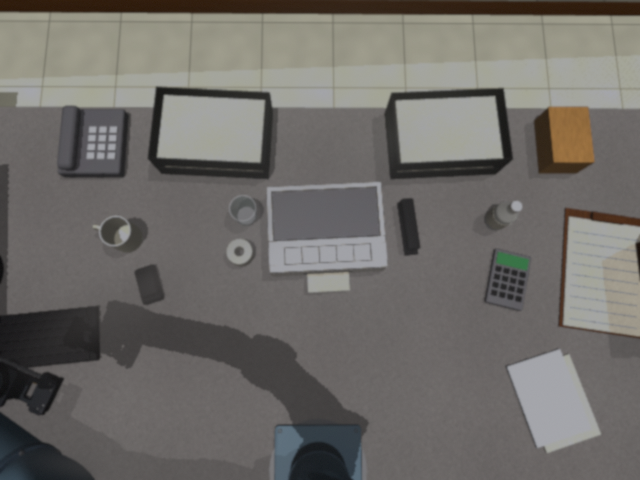

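The top view shows the printer at about px (327,228). Its row of squares runs from about px (292,256) to (363,252), and the lid's near edge is at row ~240. Next I'll enlarge and measure.

```bash
cat > h.py <<'E'
import numpy as np,cv2
from cell import r
def ray(n,uv,z,c=None):
    c=c or r.calibration(n);R=np.array(c['R']);t=np.array(c['t'])
    d=R.T@np.array([(uv[0]-c['cx'])/c['fx'],(uv[1]-c['cy'])/c['fy'],1]);o=-R.T@t
    return o+d*(z-o[2])/d[2]
def px(n,X,c=None):
    c=c or r.calibration(n);p=np.array(c['R'])@X+np.array(c['t'])
    return np.array([c['cx']+c['fx']*p[0]/p[2],c['cy']+c['fy']*p[1]/p[2]])
E
python3 - <<'E'
from h import *
im=cv2.imread('pics/top0.png')
cv2.imwrite('pics/topc.png',cv2.resize(im[175:300,260:400],None,fx=5.5,fy=4.4*1.0,interpolation=cv2.INTER_CUBIC)[:600,:800])
hsv=cv2.cvtColor(im,cv2.COLOR_BGR2HSV)
g=cv2.cvtColor(im,cv2.COLOR_BGR2GRAY)
m=np.zeros_like(g);m[178:278,260:395]=(g[178:278,260:395]>140)*255
cs,_=cv2.findContours(m,cv2.RETR_CCOMP,cv2.CHAIN_APPROX_NONE)
for c in cs:
    if cv2.contourArea(c)>80: print(cv2.contourArea(c),cv2.minAreaRect(c), [np.round(ray('top',p,.085)[:2],4).tolist() for p in cv2.boxPoints(cv2.minAreaRect(c))])
print(g[240:276,328]); print(g[254,280:378])
E
```

```text
110.5 ((328.0, 275.0), (4.0, 40.0), 90.0) [[0.4826, 0.0268], [0.4825, -0.0742], [0.4723, -0.074], [0.4725, 0.0268]]
3796.5 ((326.0355529785156, 226.61276245117188), (84.62467956542969, 117.34573364257812), 87.24089050292969) [[0.7079, 0.1377], [0.7234, -0.1686], [0.5, -0.1726], [0.4861, 0.124]]
[159 162 161 160 149 136 147 157 160 163 162 163 162 162 162 161 162 162
 162 162 161 150 136 147 158 161 161 160 150 127 101  86  99 132 150 159]
[160 160 159 150 140 148 158 161 160 161 161 162 162 162 161 162 161 160
 162 160 154 141 144 154 160 163 161 162 161 162 162 162 162 162 161 162
 162 158 145 133 146 159 161 162 163 163 163 162 162 161 162 162 162 162
 161 150 138 148 159 162 162 162 162 162 161 162 162 162 162 162 162 160
 150 137 145 157 162 162 162 161 162 162 162 162 162 162 162 162 161 152
 134 132 148 159 162 161 162 161]
```

View pics/topc.png

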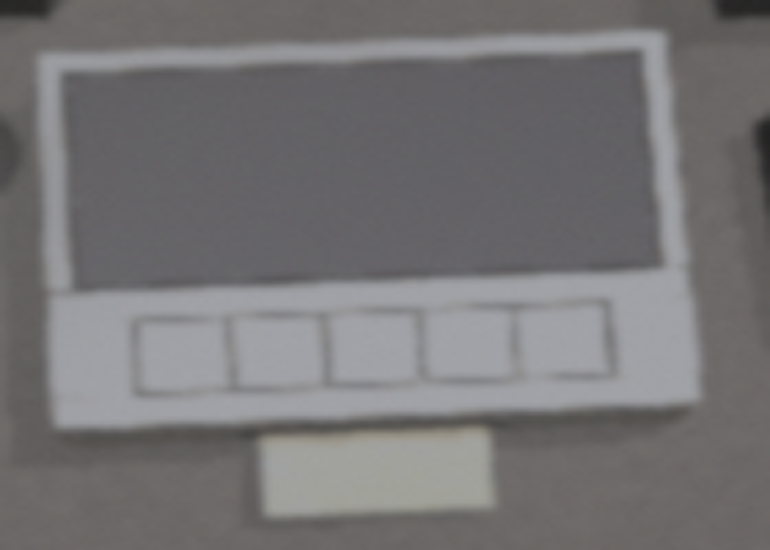

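The crop shows five squares. The groove outline's corners are at crop px (135,319), (609,301), (614,376) and (137,394).

```bash
python3 - <<'E'
from h import *
P=[((x+.5)/5.5+260-.5,(y+.5)/4.4+175-.5) for x,y in [(135,319),(609,301),(614,376),(137,394)]]
W=np.array([ray('top',p,.085) for p in P]);print(W.round(4))
print(np.linalg.norm(W[0]-W[1]),np.linalg.norm(W[1]-W[2]))
c=W.mean(0);u=(W[0]+W[3]-W[1]-W[2]);u/=np.linalg.norm(u);print('c',c,'u',u,'yaw',np.arctan2(-u[0],u[1]))
for k in(-88,-44,0,44,88):
  p=c+u*k/1000;print(k,p.round(4),px('scene',p).round(1),px('top',p).round(1))
im=cv2.imread('pics/scene0.png')
d=cv2.resize(im[195:315,245:405],None,fx=5,fy=5,interpolation=cv2.INTER_CUBIC)
for k in(-88,-44,0,44,88):
  q=px('scene',c+u*k/1000);cv2.circle(d,(int((q[0]-245+.5)*5),int((q[1]-195+.5)*5)),3,(0,0,255),-1)
cv2.imwrite('pics/scc.png',d)
E
```

```text
[[ 0.5491  0.0876  0.085 ]
 [ 0.5595 -0.1325  0.085 ]
 [ 0.5154 -0.1337  0.085 ]
 [ 0.5053  0.0863  0.085 ]]
0.22025039218190012 0.04409479173765748
c [ 0.53232504 -0.02308843  0.085     ] u [-0.04669247  0.99890931  0.        ] yaw 0.046709457418533835
-88 [ 0.5364 -0.111   0.085 ] [282.9 255.5] [362.1 251.9]
-44 [ 0.5344 -0.067   0.085 ] [292.2 246. ] [344.9 252.7]
0 [ 0.5323 -0.0231  0.085 ] [301.2 236.8] [327.6 253.6]
44 [0.5303 0.0209 0.085 ] [309.9 228. ] [310.3 254.4]
88 [0.5282 0.0648 0.085 ] [318.3 219.4] [293.  255.2]
```

View pics/scc.png

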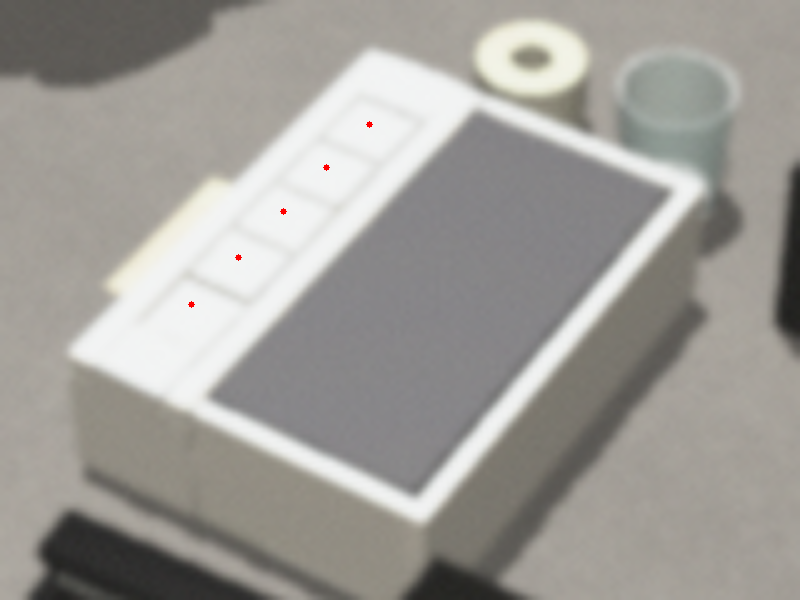

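The two views agree: the groove outline measures 220 × 44 mm, where about 222 × 44 is expected. The scene view hints, through a darker groove, that the square at y=-88 is sunk. I'll align the tool, shut the fingers, and feel across from +88.

{"name": "apply_moves", "arguments": {
  "increments": [
    {"travel": [0, 0, 0], "dr": [-0.11, 0, 0]},
    {"travel": [0, 0, 0], "dr": [-0.11, 0, 0]},
    {"travel": [0, 0, 0], "dr": [-0.11, 0, 0]},
    {"travel": [0, 0, 0], "dr": [-0.11, 0, 0]},
    {"travel": [0, -10, -20], "dr": [0, 0, 0]},
    {"travel": [0, -15, -35], "dr": [0, 0, 0]},
    {"travel": [0, -15, -35], "dr": [0, 0, 0]},
    {"travel": [0, -15, -35], "dr": [0, 0, 0]},
    {"travel": [0, -15, -35], "dr": [0, 0, 0]},
    {"travel": [0, -15, -35], "dr": [0, 0, 0]}
  ],
  "fingers": 0,
  "squeeze": 20
}}

```text
t: 0.93
eef_pos: [0.3427, 0.4094, 0.2325]
orientation: [[-0.008, -0.996, -0.084], [-0.004, -0.084, 0.996], [-1.0, 0.009, -0.003]]
wrist_force: [0.4, -0.1, -0.3]
width: 0.0236
```

```bash
cat >> h.py <<'E'
C=np.array([0.53232504,-0.02308843,0.085]);U=np.array([-0.04669247,0.99890931,0])
def go(k,h,dx=0):
    "travel (mm, tool axes) to square k(mm), h mm above panel; dr to alignment"
    from scipy.spatial.transform import Rotation as Ro
    s=r.read_state();Rm=np.array(s['orientation']);p=np.array(s['eef_pos'])
    X=np.array([0,0,-1.]);Y=np.cross(U,X);T=np.c_[X,Y,U]
    g=C+U*k/1e3-Y*dx/1e3;g[2]+=h/1e3
    f=np.array([ (p-C)@-Y,(p-C)@U,p[2]-C[2]])*1e3
    print('t %.2f'%s['t'],'panel xyz mm',f.round(1),'F',np.round(s['wrist_force'],1),'w',round(s['width'],4))
    print('travel',(Rm.T@(g-p)*1e3).round(1),'dr',Ro.from_matrix(Rm.T@T).as_rotvec().round(4))
E
python3 -c "from h import *;go(88,40)"
```

```text
t 0.93 panel xyz mm [-169.2  440.9  147.5] F [ 0.4 -0.1 -0.3] w 0.0236
travel [ 107.3 -156.9 -358.6] dr [ 0.0371 -0.0036 -0.0087]
```

{"name": "apply_moves", "arguments": {
  "increments": [
    {"travel": [0, -15, -35], "dr": [0.037, -0.004, -0.009]},
    {"travel": [0, -15, -35], "dr": [0, 0, 0]},
    {"travel": [0, -15, -35], "dr": [0, 0, 0]},
    {"travel": [0, -15, -35], "dr": [0, 0, 0]},
    {"travel": [0, -15, -35], "dr": [0, 0, 0]},
    {"travel": [0, -15, -35], "dr": [0, 0, 0]},
    {"travel": [0, -15, -35], "dr": [0, 0, 0]},
    {"travel": [0, -15, -35], "dr": [0, 0, 0]},
    {"travel": [0, -15, -35], "dr": [0, 0, 0]},
    {"travel": [0, -10, -20], "dr": [0, 0, 0]}
  ]
}}

```text
t: 1.77
eef_pos: [0.5077, 0.0593, 0.2312]
orientation: [[-0.001, -0.999, -0.042], [-0.003, -0.042, 0.999], [-1.0, 0.001, -0.003]]
wrist_force: [0.0, -0.1, 0.8]
width: 0.0007
```

```bash
python3 -c "from h import *;go(88,30)"
```

```text
t 1.77 panel xyz mm [-20.7  83.4 146.2] F [ 0.  -0.1  0.8] w 0.0007
travel [116.2 -20.9   5. ] dr [-0.0051 -0.0025 -0.0014]
```

{"name": "apply_moves", "arguments": {
  "increments": [
    {"travel": [10, -7, 2], "dr": [-0.005, -0.003, -0.001]},
    {"travel": [15, -7, 2], "dr": [0, 0, 0]},
    {"travel": [20, -6, 1], "dr": [0, 0, 0]},
    {"travel": [20, 0, 0], "dr": [0, 0, 0]},
    {"travel": [20, 0, 0], "dr": [0, 0, 0]},
    {"travel": [15, 0, 0], "dr": [0, 0, 0]},
    {"travel": [10, 0, 0], "dr": [0, 0, 0]},
    {"travel": [5, 0, 0], "dr": [0, 0, 0]},
    {"travel": [0, 0, 0], "dr": [0, 0, 0]},
    {"travel": [0, 0, 0], "dr": [0, 0, 0]}
  ]
}}

```text
t: 2.6
eef_pos: [0.5292, 0.0639, 0.1077]
orientation: [[-0.002, -0.999, -0.04], [0.001, -0.04, 0.999], [-1.0, 0.002, 0.002]]
wrist_force: [0.5, 0.2, 0.7]
width: 0.0007
```

```bash
python3 - <<'E'
from h import *
go(88,0)
c=r.calibration('wrist');im=r.camera('wrist')[:,:,::-1].copy();cv2.imwrite('pics/w1raw.png',im)
for k in(-88,-44,0,44,88):
  q=px('wrist',C+U*k/1000,c);print(k,q.round(0));cv2.circle(im,tuple(int(v) for v in q),3,(0,0,255),-1)
cv2.imwrite('pics/w1.png',im)
E
```

```text
t 2.60 panel xyz mm [ 1.  87.  22.7] F [0.5 0.2 0.7] w 0.0007
travel [22.7  0.9  0.9] dr [-0.0067  0.0015 -0.0019]
-88 [-50. 295.]
-44 [ 43. 295.]
0 [135. 294.]
44 [228. 294.]
88 [321. 293.]
```

View pics/w1.png

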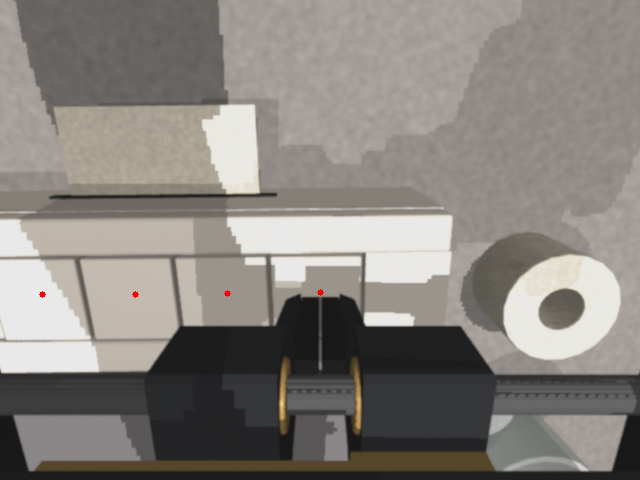

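The wrist view shows grooves at px columns ~80, 175, 270 and 363, and rows 257 to 340. Square +88 is therefore centred near (316,298), where I predicted (321,293), so there is a 2–3 mm offset to correct.

```bash
python3 - <<'E'
from h import *
s=r.read_state();c=r.calibration('wrist')
print(px('wrist',np.array(s['eef_pos']),c))
g=cv2.cvtColor(cv2.imread('pics/w1raw.png'),cv2.COLOR_BGR2GRAY)
def V(row,a,b): return a+int(np.argmin(g[row-2:row+3,a:b].astype(int).sum(0)))
xs=[(V(280,60,100),280),(V(280,160,190),280),(V(280,255,285),280),(V(275,355,375),275)]
W=[ray('wrist',x,.085,c) for x in xs]
Y=np.cross(U,[0,0,-1.])
for x,w,k in zip(xs,W,(-22,22,66,110)):print(x,'panel y',(w-C)@U*1e3,'expected at',k-44+0)
for col in (110,140,220,60):
  a=245+int(np.argmin(g[245:270,col]));b=330+int(np.argmin(g[330:352,col]))
  print(col,a,b,[(ray('wrist',(col,v),.085,c)-C)@-Y*1e3 for v in(a,b)])
E
```

```text
[318.51588827 317.35685214]
(81, 280) panel y -24.540434093008084 expected at -66
(175, 280) panel y 19.616713684707868 expected at -22
(269, 280) panel y 63.811925784808736 expected at 22
(363, 275) panel y 107.97983727987274 expected at 66
110 257 340 [np.float64(-18.533472511318053), np.float64(24.699599593862512)]
140 256 339 [np.float64(-18.921625513496615), np.float64(24.253631060402455)]
220 255 342 [np.float64(-19.146019771364017), np.float64(26.22642775221563)]
60 257 340 [np.float64(-18.697036626712986), np.float64(24.514097486155354)]
```

```bash
cat >> h.py <<'E'
Yt=np.cross(U,[0,0,-1.]); C=C-Yt*.0025-U*.0022
E
python3 -c "from h import *;print(C);go(88,2)"
```

```text
[ 0.53492504 -0.0251693   0.085     ]
t 2.65 panel xyz mm [-1.4 89.3 22.9] F [-0.1 -0.3  0.1] w 0.0008
travel [20.9 -1.4 -1.3] dr [-0.0066  0.0017 -0.0015]
```

{"name": "apply_moves", "arguments": {
  "increments": [
    {"travel": [5, -1.4, -1.3], "dr": [-0.007, 0.002, -0.001]},
    {"travel": [5, 0, 0], "dr": [0, 0, 0]},
    {"travel": [5, 0, 0], "dr": [0, 0, 0]},
    {"travel": [2, 0, 0], "dr": [0, 0, 0]},
    {"travel": [2, 0, 0], "dr": [0, 0, 0]},
    {"travel": [2, 0, 0], "dr": [0, 0, 0]},
    {"travel": [2, 0, 0], "dr": [0, 0, 0]},
    {"travel": [2, 0, 0], "dr": [0, 0, 0]},
    {"travel": [2, 0, 0], "dr": [0, 0, 0]},
    {"travel": [2, 0, 0], "dr": [0, 0, 0]}
  ]
}}

```text
t: 3.48
eef_pos: [0.5336, 0.063, 0.0854]
orientation: [[0.004, -0.999, -0.047], [0.002, -0.047, 0.999], [-1.0, -0.004, 0.001]]
wrist_force: [-8.7, -2.0, 24.2]
width: 0.0007
```

```bash
python3 -c "from h import *;go(88,0)"
```

```text
t 3.48 panel xyz mm [ 2.8 88.2  0.4] F [-8.7 -2.  24.2] w 0.0007
travel [ 0.4  2.8 -0.2] dr [0.     0.0015 0.0043]
```

Square +88 is solid: it stops at 0.4 mm with 24 N. I'll lift and move to +44, pressing more gently.

{"name": "apply_moves", "arguments": {
  "increments": [
    {"travel": [-8, 0, 0], "dr": [0, 0, 0]},
    {"travel": [-4, 2, -5], "dr": [0, 0, 0.004]},
    {"travel": [0, 0, -15], "dr": [0, 0, 0]},
    {"travel": [0, 0, -15], "dr": [0, 0, 0]},
    {"travel": [0, 0, -9], "dr": [0, 0, 0]},
    {"travel": [3, 0, 0], "dr": [0, 0, 0]},
    {"travel": [3, 0, 0], "dr": [0, 0, 0]},
    {"travel": [2, 0, 0], "dr": [0, 0, 0]},
    {"travel": [1, 0, 0], "dr": [0, 0, 0]},
    {"travel": [0, 0, 0], "dr": [0, 0, 0]}
  ]
}}

```text
t: 4.32
eef_pos: [0.5337, 0.0183, 0.0887]
orientation: [[0.001, -0.999, -0.049], [0.003, -0.049, 0.999], [-1.0, -0.001, 0.003]]
wrist_force: [-0.2, 0.2, -0.1]
width: 0.0002
```

```bash
python3 -c "from h import *;go(44,0)"
```

```text
t 4.32 panel xyz mm [ 0.8 43.5  3.7] F [-0.2  0.2 -0.1] w 0.0002
travel [3.7 0.8 0.5] dr [0.0019 0.0028 0.0009]
```

{"name": "apply_moves", "arguments": {
  "increments": [
    {"travel": [1.5, 1, 0.5], "dr": [0, 0, 0]},
    {"travel": [1, 0, 0], "dr": [0, 0, 0]},
    {"travel": [1, 0, 0], "dr": [0, 0, 0]},
    {"travel": [1, 0, 0], "dr": [0, 0, 0]},
    {"travel": [1, 0, 0], "dr": [0, 0, 0]},
    {"travel": [1, 0, 0], "dr": [0, 0, 0]},
    {"travel": [1, 0, 0], "dr": [0, 0, 0]},
    {"travel": [1, 0, 0], "dr": [0, 0, 0]},
    {"travel": [1, 0, 0], "dr": [0, 0, 0]},
    {"travel": [1, 0, 0], "dr": [0, 0, 0]}
  ]
}}

```text
t: 5.15
eef_pos: [0.5325, 0.0202, 0.0855]
orientation: [[-0.0, -0.999, -0.051], [0.003, -0.051, 0.999], [-1.0, 0.0, 0.003]]
wrist_force: [-4.6, -1.0, 11.9]
width: 0.0004
```

```bash
python3 -c "from h import *;go(44,0)"
```

```text
t 5.15 panel xyz mm [-0.3 45.4  0.5] F [-4.6 -1.  11.9] w 0.0004
travel [ 0.5 -0.3 -1.4] dr [ 0.0046  0.003  -0.0001]
```

Square +44 is solid: 12 N at +0.5 mm, with no give. Next is the middle square.

{"name": "apply_moves", "arguments": {
  "increments": [
    {"travel": [-6, 0, 0], "dr": [0.004, 0.003, 0]},
    {"travel": [-2, 0, -7], "dr": [0, 0, 0]},
    {"travel": [0, 0, -15], "dr": [0, 0, 0]},
    {"travel": [0, 0, -15], "dr": [0, 0, 0]},
    {"travel": [0, 0, -8], "dr": [0, 0, 0]},
    {"travel": [3, 0, 0], "dr": [0, 0, 0]},
    {"travel": [3, 0, 0], "dr": [0, 0, 0]},
    {"travel": [1, 0, 0], "dr": [0, 0, 0]},
    {"travel": [1, 0, 0], "dr": [0, 0, 0]},
    {"travel": [1, 0, 0], "dr": [0, 0, 0]}
  ]
}}

```text
t: 5.98
eef_pos: [0.5357, -0.0249, 0.0854]
orientation: [[0.002, -0.999, -0.051], [0.001, -0.051, 0.999], [-1.0, -0.002, 0.001]]
wrist_force: [-6.2, -2.0, 24.0]
width: 0.0004
```

```bash
python3 -c "from h import *;go(0,0)"
```

```text
t 5.98 panel xyz mm [0.8 0.2 0.4] F [-6.2 -2.  24. ] w 0.0004
travel [ 0.4  0.8 -0.2] dr [0.0044 0.0007 0.002 ]
```

{"name": "apply_moves", "arguments": {
  "increments": [
    {"travel": [1, 0, 0], "dr": [0, 0, 0]},
    {"travel": [1, 0, 0], "dr": [0, 0, 0]},
    {"travel": [1, 0, 0], "dr": [0, 0, 0]},
    {"travel": [1, 0, 0], "dr": [0, 0, 0]},
    {"travel": [1, 0, 0], "dr": [0, 0, 0]},
    {"travel": [1, 0, 0], "dr": [0, 0, 0]},
    {"travel": [1, 0, 0], "dr": [0, 0, 0]},
    {"travel": [1, 0, 0], "dr": [0, 0, 0]},
    {"travel": [1, 0, 0], "dr": [0, 0, 0]},
    {"travel": [1, 0, 0], "dr": [0, 0, 0]}
  ]
}}

```text
t: 6.82
eef_pos: [0.5357, -0.0249, 0.0855]
orientation: [[0.0, -0.999, -0.054], [-0.002, -0.054, 0.999], [-1.0, -0.0, -0.002]]
wrist_force: [-4.1, -1.2, 13.1]
width: 0.0008
```

```bash
python3 -c "from h import *;go(0,0)"
```

```text
t 6.82 panel xyz mm [0.8 0.2 0.5] F [-4.1 -1.2 13.1] w 0.0008
travel [ 0.5  0.8 -0.2] dr [ 0.0072 -0.002   0.0003]
```

The middle square is solid too. Next is -44.

{"name": "apply_moves", "arguments": {
  "increments": [
    {"travel": [-6, 0, 0], "dr": [0.007, -0.002, 0]},
    {"travel": [-2, 1, -7], "dr": [0, 0, 0]},
    {"travel": [0, 0, -15], "dr": [0, 0, 0]},
    {"travel": [0, 0, -15], "dr": [0, 0, 0]},
    {"travel": [0, 0, -7], "dr": [0, 0, 0]},
    {"travel": [3, 0, 0], "dr": [0, 0, 0]},
    {"travel": [2, 0, 0], "dr": [0, 0, 0]},
    {"travel": [1, 0, 0], "dr": [0, 0, 0]},
    {"travel": [1, 0, 0], "dr": [0, 0, 0]},
    {"travel": [1, 0, 0], "dr": [0, 0, 0]}
  ]
}}

```text
t: 7.65
eef_pos: [0.5371, -0.0663, 0.0854]
orientation: [[0.001, -0.999, -0.054], [0.002, -0.054, 0.999], [-1.0, -0.001, 0.002]]
wrist_force: [-6.9, -2.2, 21.6]
width: 0.0004
```

```bash
python3 -c "from h import *;go(-44,0)"
```

```text
t 7.65 panel xyz mm [  0.2 -41.2   0.4] F [-6.9 -2.2 21.6] w 0.0004
travel [ 0.4  0.2 -2.8] dr [0.007  0.0024 0.0008]
```

{"name": "apply_moves", "arguments": {
  "increments": [
    {"travel": [1, 0, 0], "dr": [0, 0, 0]},
    {"travel": [1, 0, 0], "dr": [0, 0, 0]},
    {"travel": [1, 0, 0], "dr": [0, 0, 0]},
    {"travel": [1, 0, 0], "dr": [0, 0, 0]},
    {"travel": [1, 0, 0], "dr": [0, 0, 0]},
    {"travel": [1, 0, 0], "dr": [0, 0, 0]},
    {"travel": [1, 0, 0], "dr": [0, 0, 0]},
    {"travel": [1, 0, 0], "dr": [0, 0, 0]},
    {"travel": [1, 0, 0], "dr": [0, 0, 0]},
    {"travel": [1, 0, 0], "dr": [0, 0, 0]}
  ]
}}

```text
t: 8.48
eef_pos: [0.5371, -0.0663, 0.0855]
orientation: [[-0.0, -0.998, -0.056], [-0.0, -0.056, 0.998], [-1.0, 0.0, -0.0]]
wrist_force: [-4.8, -2.5, 13.2]
width: 0.0004
```

```bash
python3 -c "from h import *;go(-44,0)"
```

```text
t 8.48 panel xyz mm [  0.2 -41.2   0.5] F [-4.8 -2.5 13.2] w 0.0004
travel [ 0.5  0.2 -2.8] dr [ 0.0098 -0.0002 -0.0005]
```

-44 is solid, so the last square, -88, should be the catch. I'll centre above it carefully first.

{"name": "apply_moves", "arguments": {
  "increments": [
    {"travel": [-6, 0, 0], "dr": [0.01, 0, 0]},
    {"travel": [-2, 0, -9], "dr": [0, 0, 0]},
    {"travel": [0, 0, -15], "dr": [0, 0, 0]},
    {"travel": [0, 0, -15], "dr": [0, 0, 0]},
    {"travel": [0, 0, -8], "dr": [0, 0, 0]},
    {"travel": [0, 0, 0], "dr": [0, 0, 0]},
    {"travel": [0, 0, 0], "dr": [0, 0, 0]},
    {"travel": [0, 0, 0], "dr": [0, 0, 0]},
    {"travel": [0, 0, 0], "dr": [0, 0, 0]},
    {"travel": [0, 0, 0], "dr": [0, 0, 0]}
  ]
}}

```text
t: 9.32
eef_pos: [0.54, -0.112, 0.0941]
orientation: [[0.0, -0.999, -0.052], [0.002, -0.052, 0.999], [-1.0, -0.0, 0.002]]
wrist_force: [-0.4, -1.0, -0.4]
width: 0.0005
```

```bash
python3 - <<'E'
from h import *
go(-88,0)
c=r.calibration('wrist');im=r.camera('wrist')[:,:,::-1].copy()
for k in(-88,-44,0,44,88):
  q=px('wrist',C+U*k/1000,c);cv2.circle(im,tuple(int(v) for v in q),3,(0,0,255),-1)
cv2.imwrite('pics/w2.png',im)
E
```

```text
t 9.32 panel xyz mm [  1.  -86.9   9.1] F [-0.4 -1.  -0.4] w 0.0005
travel [ 9.1  1.  -1.1] dr [0.0056 0.0018 0.0001]
```

View pics/w2.png

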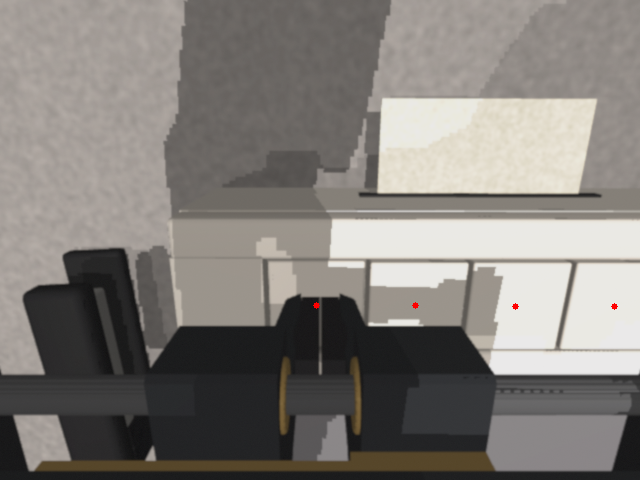

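The wrist view shows the -88 square's grooves at columns 266 and 367, so its centre is ~316, matching the dot. The fingertip is ~1 mm off. I'll descend gently.

{"name": "apply_moves", "arguments": {
  "increments": [
    {"travel": [3, 1, -1.1], "dr": [0.006, 0, 0]},
    {"travel": [3, 0, 0], "dr": [0, 0, 0]},
    {"travel": [2, 0, 0], "dr": [0, 0, 0]},
    {"travel": [1, 0, 0], "dr": [0, 0, 0]},
    {"travel": [1, 0, 0], "dr": [0, 0, 0]},
    {"travel": [1, 0, 0], "dr": [0, 0, 0]},
    {"travel": [1, 0, 0], "dr": [0, 0, 0]},
    {"travel": [1, 0, 0], "dr": [0, 0, 0]},
    {"travel": [1, 0, 0], "dr": [0, 0, 0]},
    {"travel": [1, 0, 0], "dr": [0, 0, 0]}
  ]
}}

```text
t: 10.2
eef_pos: [0.5391, -0.1114, 0.0786]
orientation: [[-0.0, -0.999, -0.048], [0.003, -0.048, 0.999], [-1.0, -0.0, 0.003]]
wrist_force: [-1.7, 0.3, 3.5]
width: 0.0004
```

```bash
python3 -c "from h import *;go(-88,-8)"
```

```text
t 10.20 panel xyz mm [  0.1 -86.4  -6.4] F [-1.7  0.3  3.5] w 0.0004
travel [ 1.6  0.1 -1.7] dr [0.0013 0.0027 0.    ]
```

It gives: the tip is 6.4 mm below the panel at ~4 N. I'll press on until it stops firmly.

{"name": "apply_moves", "arguments": {
  "increments": [
    {"travel": [1, 0, -0.5], "dr": [0, 0, 0]},
    {"travel": [1, 0, -0.5], "dr": [0, 0, 0]},
    {"travel": [1, 0, 0], "dr": [0, 0, 0]},
    {"travel": [1, 0, 0], "dr": [0, 0, 0]},
    {"travel": [1, 0, 0], "dr": [0, 0, 0]},
    {"travel": [1, 0, 0], "dr": [0, 0, 0]},
    {"travel": [1.5, 0, 0], "dr": [0, 0, 0]},
    {"travel": [1.5, 0, 0], "dr": [0, 0, 0]},
    {"travel": [1.5, 0, 0], "dr": [0, 0, 0]},
    {"travel": [1.5, 0, 0], "dr": [0, 0, 0]}
  ]
}}

```text
t: 11.03
eef_pos: [0.5391, -0.1114, 0.0773]
orientation: [[-0.001, -0.999, -0.048], [0.006, -0.048, 0.999], [-1.0, 0.001, 0.006]]
wrist_force: [-7.1, 1.6, 22.3]
width: 0.0005
```

```bash
python3 -c "
from h import *
go(-88,-8)
cv2.imwrite('pics/sc2.png',cv2.resize(r.camera('scene')[195:315,245:405,::-1],None,fx=5,fy=5))"
```

```text
t 11.03 panel xyz mm [  0.2 -86.4  -7.7] F [-7.1  1.6 22.3] w 0.0005
travel [ 0.3  0.2 -1.6] dr [ 0.0009  0.0064 -0.0011]
```

View pics/sc2.png

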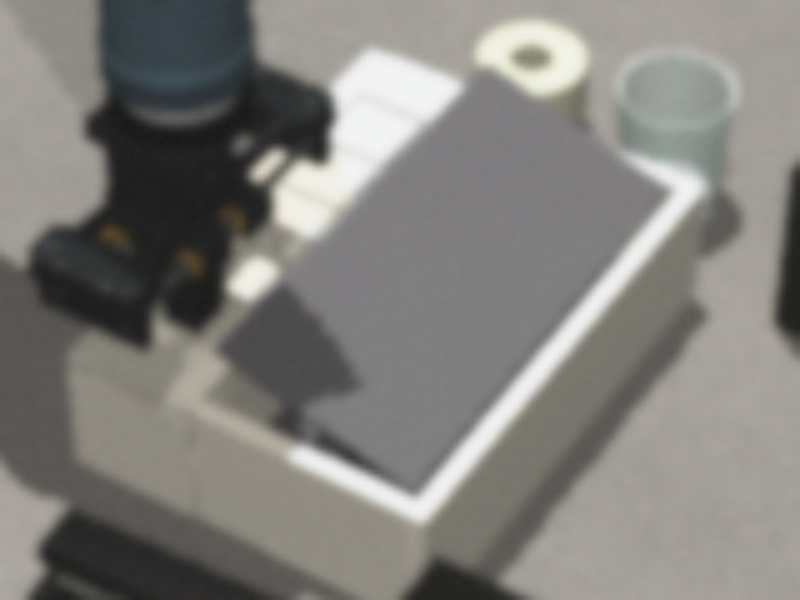

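The square has bottomed out at -7.7 mm under 22 N, which is about 8 mm below where the solid squares read. The lid is raised. I'll retract straight up.

{"name": "apply_moves", "arguments": {
  "increments": [
    {"travel": [-3, 0, 0], "dr": [0, 0, 0]},
    {"travel": [-5, 0, 0], "dr": [0, 0, 0]},
    {"travel": [-10, 0, 0], "dr": [0, 0, 0]},
    {"travel": [-20, 0, 0], "dr": [0, 0, 0]},
    {"travel": [-20, 0, 0], "dr": [0, 0, 0]},
    {"travel": [-25, 0, 0], "dr": [0, 0, 0]},
    {"travel": [-25, 0, 0], "dr": [0, 0, 0]},
    {"travel": [-20, 10, 0], "dr": [0, 0, 0]},
    {"travel": [-10, 10, 0], "dr": [0, 0, 0]},
    {"travel": [0, 0, 0], "dr": [0, 0, 0]}
  ]
}}

```text
t: 11.92
eef_pos: [0.5189, -0.1141, 0.2234]
orientation: [[-0.001, -0.999, -0.047], [0.005, -0.047, 0.999], [-1.0, 0.001, 0.005]]
wrist_force: [-0.2, 0.4, 0.5]
width: 0.0004
```

```bash
python3 -c "
from h import *
go(-88,0)
cv2.imwrite('pics/sc3.png',cv2.resize(r.camera('scene')[195:315,245:405,::-1],None,fx=5,fy=5))
cv2.imwrite('pics/top3.png',r.camera('top')[:,:,::-1])
cv2.imwrite('pics/w3.png',r.camera('wrist')[:,:,::-1]);go(-88,0)
for h in (0,.038):
  print(h,[((px('scene',C-Yt*.042+U*y+np.array([0,0,h]))-[245,195]+.5)*5).round() for y in(-.136,.136)])
"
```

```text
t 11.92 panel xyz mm [-20.2 -88.1 138.4] F [-0.2  0.4  0.5] w 0.0004
travel [138.4 -20.3  -0.6] dr [ 0.0006  0.0053 -0.0007]
t 12.07 panel xyz mm [-20.  -87.4 135.6] F [-0.2  0.3  0.6] w 0.0002
travel [135.5 -20.6  -1.5] dr [ 0.0014  0.0062 -0.0038]
0 [array([205., 393.]), array([477., 108.])]
0.038 [array([202., 342.]), array([478.,  57.])]
```

View pics/sc3.png

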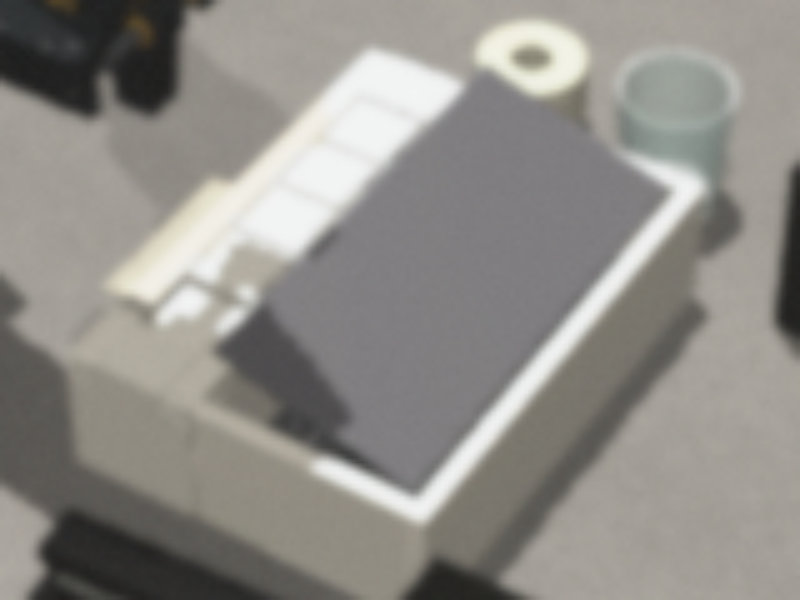

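View pics/top3.png

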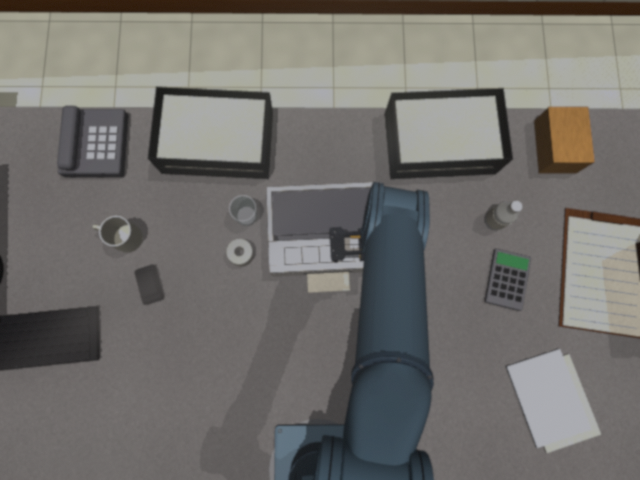

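View pics/w3.png

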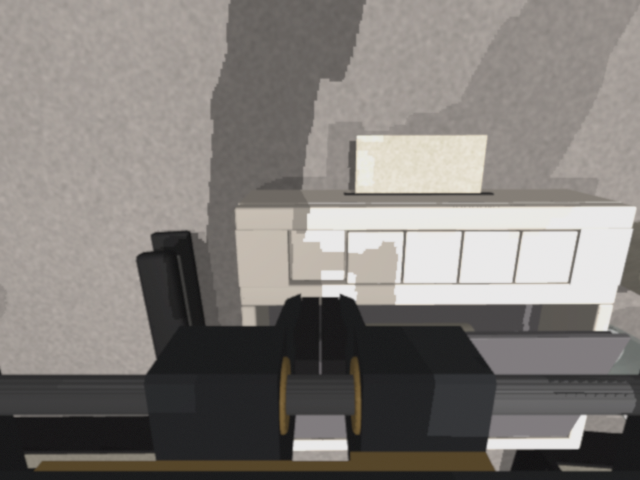

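The scene view shows the lid's near edge at crop px (220,345) and (487,68). That is within a few px of my prediction for a 38 mm rise: (202,342) and (478,57), plus ~9 px for the edge's backward arc. The bystanders visible in the top view are where they were. Handing in.

```bash
python3 -c "
from h import *
print(r.finish_job())"
```

```text
the job is handed in; nothing more can be done
None
```

The catch is the square at y = -88 mm. I pressed it fully in, the lid sprang ajar and stayed up after the arm left, and I handed the job in at about 12 s.

- **Feeling across:** with shut fingertips I felt the squares from +88 to -44 in turn. Each was solid, stopping the tip about 0.4 mm above the nominal panel height under 12–24 N. The -88 square gave way at about 4 N.
- **Pressing:** I pressed until it stopped firmly at -7.7 mm under 22 N. That is about 8 mm below where the solid squares read, which matches fully in.
- **Last checks:** after I lifted off, the lid's near edge was about 36–38 mm up in the scene view. The wrist force was about zero with the tool 135 mm above the panel. In the final top view the roll, jar, mug, calculator, mouse and gel bottle stood where they were. The arm covered the stapler there; the final wrist and scene views show it beside the printer, in place.
- **Disagreement:** the wrist view put the panel 2–3 mm away from my first estimate from the top camera. I corrected for this before feeling the squares, and the -88 grooves then matched my estimate.

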